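# Clear the coffee table: load the jar and hold the caddy up

## Robot

A 6-joint arm with a two-finger parallel gripper is mounted at the origin on the work surface. World frame = base frame: x ahead of the robot, y to its left, z up, the work surface at z = 0. Lengths are in m, angles in degrees, forces in N, time in s.
With the tool pointing down it reaches from about 0.325 to 0.775 m from the base axis. Payload 5.5 kg.
Tool frame: the origin (TCP) lies between the finger pads, 19 mm behind the fingertips; this is the grasp point; z points along the fingers, y is the line along which they close (so a half turn about z gives the same grasp; the last joint's range is limited). The gripper opens to 88 mm and grips with 3 to 60 N. Pads are 20 mm wide; open, the fingers measure 115 mm over their backs; the gripper's body (75 mm by 178 mm) begins 61 mm behind the grasp point.
Start: joints at [65.162, 5.22, 70.514, -0, 104.267, -3.249], TCP at [0.221, 0.558, 0.241] pointing down, gripper open.
Joint ranges: [-164.24, 164.24], [-49.07, 125.15], [9.68, 141.18], [-86.29, 266.29], [3.28, 154.24], [-151.56, 151.56]. Speed limits (degrees/s): [147.25, 147.25, 172.46, 180, 180, 180].

## Interface

Orientations are given as [roll, pitch, yaw] about the fixed x, y, z axes, in that order (R = Rz(yaw) Ry(pitch) Rx(roll)).
In Python, from station import r gives the robot as it stands. The module is installed in compiled form; this text tells all that it offers. Calls block until the motion is done:
- r.reach(position, orientation): joint-space move of the TCP to a pose.
- r.servo_line(position, rotation=None, speed=0.15): straight line of the TCP; rotation=None keeps the orientation; speed is the mean speed in m/s.
- r.move_joints(angles): joint-space move.
- r.let_go() and r.grab(squeeze=None): open the fingers fully, or close them until they stop; squeeze is the grip in N (None keeps the last).
- r.wait(seconds).
- r.inverse_kinematics(position, orientation): joint angles nearest the present ones, or None.
- r.sense(): the state.
- r.snapshot(name): name is "scene" or "top"; returns a dict with "frame" (400x640x3 uint8, red, green, blue), "fx", "fy", "cx", "cy" (pixels), "R" (3x3) and "t" (3): a world point X has camera coordinates R X + t. Camera axes: x right, y down, z forward; pixel columns grow to the right and rows downward; lengths in m; the calibration is good to about 2 mm. A picture is of the moment at which its call begins. There is no depth.
A pose or a line that the arm cannot do raises r.IKError and nothing moves.
- r.hand_in(): hands the job in; it is judged then, once.
The state is a dict: "clock": time; "joints": joint angles; "joint_vel": joint speeds; "joint_torque": joint torques, N m; "tcp_pos": TCP position; "orientation": TCP orientation; "contact_force": force on the tool from outside, world axes, zero at the start; "torque": the same for the moment, N m; "opening": finger opening in m; "gripper_force": force on a finger pad.
Only numpy, scipy, OpenCV 4.12 (cv2) and the standard library are available. Lean on these libraries where they do the work, as an engineer would, in place of code of your own. Each camera call takes 0.05 s, during which the arm holds its last target. There are 200 camera calls.

## Task

The coffee table is about to be wiped: stand the amber jar from the cork coaster upright in the empty well of the wooden caddy (set it down, do not drop it) and let go of it, then lift the caddy, with both jars in it, by its black handle bar. Keep it level and finish while still holding it: the program ends with the caddy held steady and level at least 10 cm above the table, touching nothing but the gripper and its jars. Leave the green jar in its well and do not disturb the other things on the table.

Things in the scene. Friction and masses are not known exactly. Their poses are not given: they have to be found in the camera images.
- caddy: Loose pale wooden caddy, 230 (its y) x 104 (its x) x 146 mm tall, 0.32 kg, standing at any yaw. Origin: centre of underside, z up. Open square wells centred at y = +75 and -75 mm, 68 x 68 mm inside, walls 6 mm thick with tops 36 mm up, inner floor 8 mm up. A 36 mm high deck closes the space between. Posts at x = +/-47 mm carry a black handle bar over the middle.
- caddy_grip (a point): Centre of the caddy's black handle bar, 135 mm above its underside, axes as the caddy's. The flat-sided bar runs along the caddy's x, 84 mm clear between its posts, 18 mm thick along the caddy's y (pinch it so), 22 mm high, open below: 20 mm from the bar's underside down to the level of the tops of jars in the wells.
- empty_well (a point): Centre of the inner floor of the caddy's empty well (caddy x = 0, y = +75, z = 8 mm), axes as the caddy's.
- full_well (a point): Centre of the inner floor of the well in which the green jar stands (caddy x = 0, y = -75, z = 8 mm), axes as the caddy's.
- amber_jar: Loose closed amber glass jar with paper label and black cap, to be loaded: 54 mm diameter up to 70 mm height, cap 49 mm diameter above 78 mm, 96 mm tall in all, 0.10 to 0.21 kg. Origin at the centre of its underside, z up. It starts upright on the cork coaster, to the left or right of the caddy.
- green_jar: The same jar in green glass with a white cap; it starts and stays in the full well.
- cork_coaster: Round cork coaster, 90 mm diameter, 6 mm thick, fixed to the table, origin centre of its underside. The amber jar starts on it.
- slate_coaster: Round dark slate coaster, 90 mm diameter, 6 mm thick, fixed to the table, under the mug; origin centre of its underside.
- mug: Bystander: loose blue mug, 72 mm diameter, 85 mm tall, handle to its +y, on the slate coaster; origin centre of its underside.
- remote: Bystander: loose black remote control lying beyond the caddy, 44 x 165 x 18 mm, long along its y; origin centre of its underside.
- glasses_case: Bystander: loose brown spectacles case lying beyond the caddy, 60 x 155 x 38 mm, long along its y; origin centre of its underside.
- books: Bystander: fixed stack of three books at the left, about 140 x 210 mm, 82 mm high; origin centre of its underside.
- magazines: Bystander: fixed pile of magazines at the right, about 210 x 280 mm, 27 mm high; origin centre of its underside.
Mind the look-alikes: they are no part of the job. What is meant by the cork_coaster is not red, and is the smaller of those in its own colour.

How it is judged:
By the outcome, as a careful person would: the job done as asked, in the order asked, and still so for the second after the job is handed in, while the arm keeps its last pose, push and grip.
It also fails if it takes over 58 s, if anything falls off the work surface, if the arm or the gripper's body presses on something with over 40 N, if the wrist force passes 120 N, or if a joint passes its speed limit or range.

## Working session

There is one attempt and no reset: what is moved stays moved. The work goes in short steps, each a Python script; the robot and the scene stay as the last script left them, time stands still between calls to the robot, and variables do not carry over. Pictures are saved under pics/ and viewed, at most 10 in all, crops included, and the job is handed in when it is done.

```bash
mkdir -p pics; python3 - <<'E'
from station import r
import cv2,pickle
d={}
for n in("scene","top"):
    s=r.snapshot(n);d[n]=s;cv2.imwrite(f"pics/{n}0.png",s["frame"][:,:,::-1]);print(n,s["fx"],s["cx"],s["cy"],s["R"],s["t"])
pickle.dump(d,open("d0.pkl","wb"));print(r.sense())
E
```

```text
scene 466.63538856039435 311.98737139086444 199.86359246357662 [[-0.86945067  0.4939901   0.00541387]
 [ 0.39816232  0.70719138 -0.58424919]
 [-0.29244195 -0.50582025 -0.81155627]] [ 0.51165096 -0.18704894  1.87183754]
top 365.676199773113 324.9921382718911 201.9582612550892 [[ 2.13137304e-02 -9.99771203e-01  1.80741120e-03]
 [-9.96116335e-01 -2.13902183e-02 -8.54090525e-02]
 [ 8.54281721e-02  1.99936950e-05 -9.96344332e-01]] [-0.03729639  0.5749181   1.17485147]
{'clock': 0.1, 'joints': array([ 6.51624855e+01,  5.25889690e+00,  7.05746724e+01,  1.33535076e-04,
        1.04268141e+02, -3.24778127e+00]), 'joint_vel': array([ 0.03483907, -0.14347936, -0.07405484, -0.02080152,  0.11445158,
        0.01000135]), 'joint_torque': array([ 2.15997694e-03, -4.47861171e+01, -4.07565522e+01,  7.00238021e-02,
        2.85442726e-02, -9.75154558e-05]), 'tcp_pos': array([0.22066582, 0.55768977, 0.2403219 ]), 'orientation': array([-1.79898461e+02, -5.89156122e-03,  1.58410294e+02]), 'contact_force': array([ 0.30336358, -0.73897472,  0.21964911]), 'torque': array([0.00837762, 0.00554603, 0.0256996 ]), 'gripper_force': 0.0, 'opening': 0.08758457836093803}
```

View pics/top0.png

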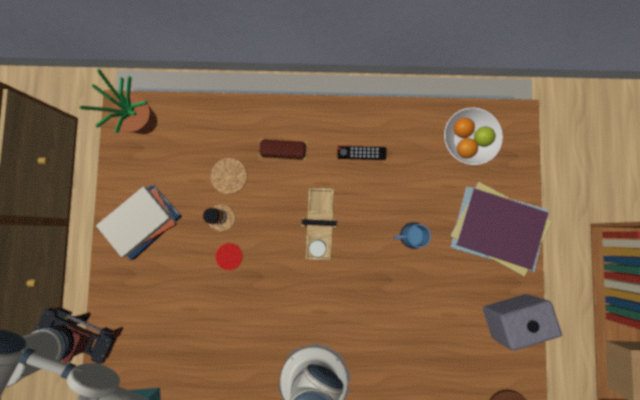

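View pics/scene0.png

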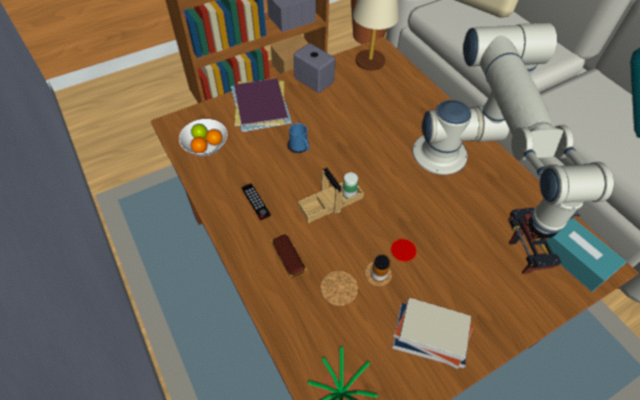

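The top view shows three coaster-like discs left of the caddy: a large cork one at (228,176), a small cork one with the amber jar at (221,217), and a red one at (229,257). The small cork one fits: it is not red and is the smaller of the two cork ones. The caddy is at (320,224), with the green jar in the near well at (318,248) and the empty well at about (321,203). I'll confirm this in an enlarged crop.

```bash
python3 - <<'E'
import cv2,numpy as np
a=cv2.imread("pics/top0.png")[155:275,190:350];b=cv2.imread("pics/scene0.png")[160:300,290:430]
a=cv2.resize(a,None,fx=4,fy=4,interpolation=cv2.INTER_CUBIC);cv2.imwrite("pics/crop.png",a)
b=cv2.resize(b,None,fx=4,fy=4,interpolation=cv2.INTER_CUBIC);cv2.imwrite("pics/crop2.png",b)
E
```

```text
(no output)
```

View pics/crop.png

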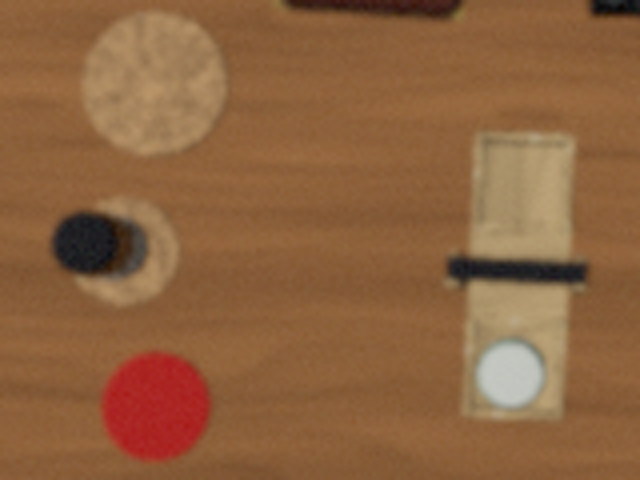

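View pics/crop2.png

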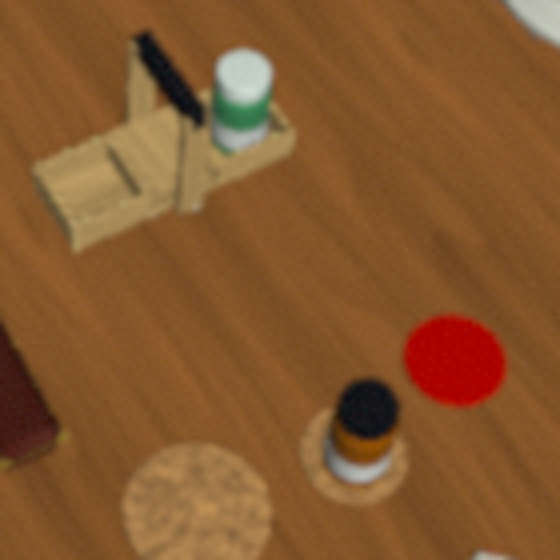

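The crops confirm it: the amber jar with its black cap (top view at about (212,216)) stands on the small cork coaster. The handle bar runs from (302,222) to (336,223), and the green jar's white cap is at (317.5,248).

```bash
cat > h.py <<'E'
import cv2,numpy as np
def ray(s,u,v):
    R=np.array(s["R"]);t=np.array(s["t"]);c=-R.T@t
    return c,R.T@np.array([(u-s["cx"])/s["fx"],(v-s["cy"])/s["fy"],1])
def plane(s,u,v,z):
    c,d=ray(s,u,v);return c+d*(z-c[2])/d[2]
def tri(a,b):
    A=np.zeros((3,3));y=np.zeros(3)
    for c,d in(ray(*a),ray(*b)):
        P=np.eye(3)-np.outer(d,d)/(d@d);A+=P;y+=P@c
    return np.linalg.solve(A,y)
def blob(m,box,minarea=20):
    x0,y0,x1,y1=box;k=np.zeros(m.shape,np.uint8);k[y0:y1,x0:x1]=m[y0:y1,x0:x1]
    n,l,st,ce=cv2.connectedComponentsWithStats(k);i=1+np.argmax(st[1:,4])
    return ce[i],st[i],(l==i)
E
python3 - <<'E'
import pickle;from h import *
d=pickle.load(open("d0.pkl","rb"));T,S=d["top"],d["scene"]
print("cams",ray(T,0,0)[0],ray(S,0,0)[0])
dk=lambda s:(s["frame"].max(2)<75).astype(np.uint8)
def red(s):return None
jt=blob(dk(T),(195,200,225,235));js=blob(dk(S),(365,250,400,275))
ht=blob(dk(T),(295,210,345,235));hs=blob(dk(S),(315,165,345,195))
for n,x in zip(("jt","js","ht","hs"),(jt,js,ht,hs)):print(n,x[0],x[1])
print("jar cap plane .096+.006-~.005:",plane(T,*jt[0],.098),plane(S,*js[0],.094),tri((T,*jt[0]),(S,*js[0])))
print("bar",plane(T,*ht[0],.144),plane(S,*hs[0],.137),tri((T,*ht[0]),(S,*hs[0])))
hsvT=cv2.cvtColor(T["frame"],cv2.COLOR_RGB2HSV)
# cap white
w=((hsvT[...,1]<50)&(hsvT[...,2]>130)).astype(np.uint8);g=blob(w,(300,230,335,262));print("green cap",g[0],g[1],plane(T,*g[0],.102))
# coaster, caddy by pale mask
f=T["frame"].astype(int);p=((f[...,2]>85)&(f[...,0]>140)).astype(np.uint8)
c=blob(p,(200,198,240,235));print("cork",c[1])
k=blob(p|dk(T),(295,180,345,268));print("caddy",k[1])
ys,xs=np.nonzero(ht[2]);q=plane(T,*ht[0],.144)
P=np.array([plane(T,a,b,.146)[:2] for a,b in zip(xs,ys)]);e=np.linalg.svd(P-P.mean(0))[2][0];print("bar yaw top",np.degrees(np.arctan2(e[1],e[0])))
ys,xs=np.nonzero(hs[2]);P=np.array([plane(S,a,b,.137)[:2] for a,b in zip(xs,ys)]);e=np.linalg.svd(P-P.mean(0))[2][0];print("bar yaw scene",np.degrees(np.arctan2(e[1],e[0])))
# caddy outline rims at z=.036 from the crop corners
cr=lambda x,y:plane(T,190+(x+.5)/4-.5,155+(y+.5)/4-.5,.036)
C=[cr(475,132),cr(575,135),cr(562,418),cr(463,415)]
print("rim corners",np.round(C,4),"mean",np.mean(C,0))
for i,j in((3,0),(2,1)):
    v=C[j]-C[i];print("side yaw",np.degrees(np.arctan2(v[1],v[0])),np.hypot(*v[:2]))
E
```

```text
cams [ 0.47311482 -0.02501373  1.21972722] [1.06673493 0.82634223 1.40704829]
jt [213.21513944 215.52589641] [203 208  22  15 251]
js [381.32620321 261.93048128] [374 255  16  15 187]
ht [318.08609272 222.22516556] [302 219  35   7 151]
hs [331.82142857 179.23571429] [324 168  17  23 140]
jar cap plane .096+.006-~.005: [0.52017311 0.31689821 0.098     ] [0.5218714  0.32629338 0.094     ] [0.51940992 0.32192333 0.08464204]
bar [ 0.50515502 -0.00597748  0.144     ] [ 0.50568432 -0.00809953  0.137     ] [ 0.50593909 -0.00633258  0.13900293]
green cap [317.15611814 247.92405063] [309 240  17  17 237] [ 0.42845411 -0.00419874  0.102     ]
cork [210 206  24  25 156]
caddy [306 225  26  35 811]
bar yaw top -90.72960426476982
bar yaw scene 87.84684872941703
rim corners [[ 0.6203  0.0302  0.036 ]
 [ 0.6196 -0.0514  0.036 ]
 [ 0.3911 -0.0454  0.036 ]
 [ 0.3918  0.034   0.036 ]] mean [ 0.50568832 -0.00813423  0.036     ]
side yaw -0.9675734768079288 0.22861066013863768
side yaw -1.502929447796227 0.22865045722342536
```

```bash
python3 - <<'E'
import pickle;from h import *
d=pickle.load(open("d0.pkl","rb"));T,S=d["top"],d["scene"]
hsv=cv2.cvtColor(T["frame"],cv2.COLOR_RGB2HSV);print(T["frame"][215,200:236].tolist())
for x in(210.6,211.1):print("cap",plane(T,x,215.4,.100))
print("coaster",plane(T,220.3,217.7,.006))
for z in(.092,.095,.098):print("scene",plane(S,381.3,261.9,z))
from station import r
for z in(.25,.10,.075):print(r.inverse_kinematics([.521,.322,z],[180,0,90]),r.inverse_kinematics([.58,-.008,z+.05],[180,0,-91]),r.inverse_kinematics([.58,-.008,z+.05],[180,0,0]))
E
```

```text
[[141, 95, 59], [138, 95, 59], [114, 77, 50], [73, 54, 48], [43, 39, 42], [36, 37, 39], [33, 34, 38], [30, 34, 30], [38, 38, 44], [33, 32, 38], [32, 35, 34], [29, 30, 35], [30, 29, 34], [23, 29, 33], [30, 27, 30], [29, 30, 33], [28, 27, 29], [15, 15, 19], [26, 21, 24], [42, 29, 19], [67, 44, 30], [66, 42, 22], [65, 46, 35], [74, 62, 53], [79, 73, 64], [81, 74, 69], [105, 85, 63], [143, 111, 79], [158, 126, 88], [151, 117, 82], [151, 121, 84], [159, 126, 88], [164, 131, 88], [164, 128, 88], [148, 112, 77], [142, 102, 63]]
cap [0.5203033  0.32430798 0.1       ]
cap [0.52033605 0.32277823 0.1       ]
coaster [0.5173253  0.32111395 0.006     ]
scene [0.52105199 0.32540094 0.092     ]
scene [0.52229685 0.32654373 0.095     ]
scene [0.52354171 0.32768652 0.098     ]
[ 2.85355472e+01  7.28540709e+00  6.74202182e+01 -2.54444375e-14
  1.05294375e+02  2.85355472e+01] None [-4.15056123e+00  3.28757843e+00  6.65588493e+01 -2.54444375e-14
  1.10153572e+02  8.58494388e+01]
[ 2.85355472e+01  8.14226097e+00  8.17038907e+01 -2.54444375e-14
  9.01538483e+01  2.85355472e+01] None [-4.15056123e+00  2.20342716e+00  8.29006310e+01 -2.54444375e-14
  9.48959419e+01  8.58494388e+01]
[ 2.85355472e+01  8.87249093e+00  8.34752739e+01 -2.54444375e-14
  8.76522351e+01  2.85355472e+01] None [-4.15056123e+00  2.62034062e+00  8.50142135e+01 -2.54444375e-14
  9.23654458e+01  8.58494388e+01]
```

```bash
python3 - <<'E'
from station import r
import cv2
o=[180,0,-1.2]
r.reach([.521,.324,.20],o)
r.servo_line([.521,.324,.064],speed=.12)
r.grab(25);s=r.sense();print(s["opening"],s["gripper_force"],s["contact_force"],s["tcp_pos"])
r.servo_line([.521,.324,.25],speed=.12)
s=r.sense();print(s["opening"],s["contact_force"])
r.reach([.5805,-.009,.22],o)
r.servo_line([.5805,-.009,.13],speed=.12)
r.wait(.3);s=r.sense();print(s["clock"],s["tcp_pos"],s["orientation"],s["contact_force"])
import pickle;d={}
for n in("scene","top"):
    d[n]=r.snapshot(n);cv2.imwrite(f"pics/{n}1.png",d[n]["frame"][:,:,::-1])
pickle.dump(d,open("d1.pkl","wb"))
b=cv2.imread("pics/scene1.png")[100:250,250:450];cv2.imwrite("pics/c1.png",cv2.resize(b,None,fx=4,fy=4,interpolation=cv2.INTER_CUBIC))
E
```

```text
0.05314028525706547 24.998838558112766 [-0.1306192   2.39462667  1.82675595] [0.52116489 0.32440831 0.06434697]
0.053463514724922875 [ 0.14629369  0.40896478 -2.45419821]
8.0583 [ 0.58077922 -0.00905176  0.13070627] [ 1.79996153e+02 -6.36039419e-02 -1.20358544e+00] [-0.03946774  0.18057852 -2.04184741]
```

View pics/c1.png

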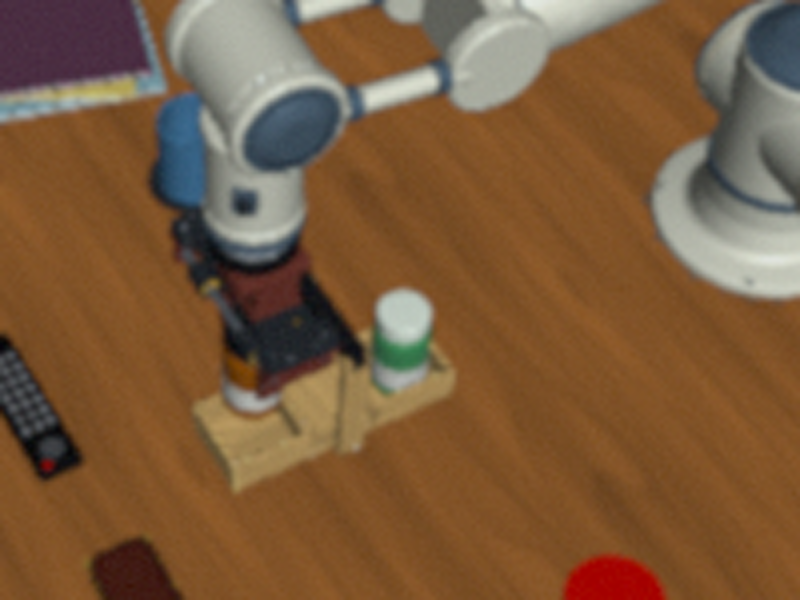

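The jar hangs upright over the empty well (crop at about (250,390)) and the caddy hasn't moved. I'll lower it and watch the force.

```bash
python3 - <<'E'
from station import r
import cv2,pickle,numpy as np
x,y=.5805,-.009
r.servo_line([x,y,.085],speed=.08)
f0=r.sense()["contact_force"];z=.085
while z>.0605:
    z-=.0015;r.servo_line([x,y,z],speed=.03)
    s=r.sense();f=s["contact_force"]-f0
    if z<.072 or abs(f).max()>2: print(round(z,4),s["tcp_pos"][2].round(4),f.round(2))
    if f[2]>3 or np.hypot(f[0],f[1])>4:break
r.wait(.2);print(r.sense()["clock"])
for n in("scene","top"):cv2.imwrite(f"pics/{n}2.png",r.snapshot(n)["frame"][:,:,::-1])
E
```

```text
0.0745 0.0743 [0.48 2.08 0.15]
0.0715 0.0713 [-0.18  0.44 -0.54]
0.07 0.0698 [-0.59  0.91  0.09]
0.0685 0.0684 [ 0.52  0.32 -0.63]
0.067 0.0669 [ 0.2   1.1  -0.28]
0.0655 0.0663 [-0.56  0.48  4.43]
12.3167
```

Contact came at the height expected for the well floor (0.066). I'll release, retreat and check.

```bash
python3 - <<'E'
from station import r
import cv2,pickle
from h import *
r.let_go();r.wait(.2);x,y=.5805,-.009
r.servo_line([x,y,.25],speed=.12)
r.reach([.50,.22,.28],[180,0,-91.2] if r.inverse_kinematics([.50,-.008,.2],[180,0,-91.2]) is not None else [180,0,88.8])
r.wait(.2);d={n:r.snapshot(n) for n in("scene","top")};pickle.dump(d,open("d2.pkl","wb"));T,S=d["top"],d["scene"]
print(r.sense()["clock"],r.sense()["orientation"],r.sense()["joints"])
dk=lambda s:(s["frame"].max(2)<75).astype(np.uint8)
for n,s,b,z in(("T",T,(298,216,345,228),.144),("S",S,(315,165,345,195),.137)):
    k=blob(dk(s),b);print(n,k[0],k[1],plane(s,*k[0],z))
a=T["frame"][170:280,240:400,::-1];b=S["frame"][140:250,270:430,::-1]
cv2.imwrite("pics/c3.png",cv2.resize(np.hstack([a,b]),None,fx=2.5,fy=2.5,interpolation=cv2.INTER_CUBIC))
E
```

```text
16.375 [-1.79984012e+02  1.24049989e-02  8.87015633e+01] [ 2.01049857e+01 -2.41190023e+00  7.43582906e+01 -6.01134575e-03
  1.08073022e+02  2.14015603e+01]
T [318.21768707 222.27210884] [302 219  34   7 147] [ 0.50502552 -0.00636722  0.144     ]
S [331.64963504 179.00729927] [324 168  17  22 137] [ 0.5056839  -0.00925539  0.137     ]
```

View pics/c3.png

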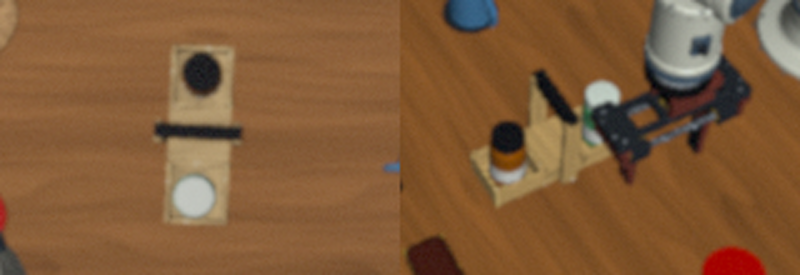

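The amber jar stands upright in the empty well (left panel at (202,73)), the green jar is still in its own, and the caddy hasn't moved. Next I'll grip the bar and lift.

```bash
python3 - <<'E'
from station import r
import cv2,pickle,numpy as np
x,y=.5055,-.0075;o=[180,0,88.8]
r.reach([x,y,.25],o)
r.servo_line([x,y,.137],speed=.1)
r.wait(.2);f0=r.sense()["contact_force"]
r.grab(55);s=r.sense();print(s["opening"],s["gripper_force"],s["contact_force"]-f0,s["tcp_pos"])
r.servo_line([x,y,.157],speed=.03);r.wait(.3);s=r.sense();print(s["contact_force"]-f0,s["torque"],s["opening"])
r.servo_line([x,y,.287],speed=.06);r.wait(.8)
s=r.sense();print(s["clock"],s["contact_force"]-f0,s["torque"],s["opening"],s["orientation"],s["tcp_pos"])
T,S=r.snapshot("top"),r.snapshot("scene")
a=T["frame"][150:290,230:390,::-1];b=S["frame"][110:250,270:430,::-1]
cv2.imwrite("pics/c4.png",cv2.resize(np.hstack([a,b]),None,fx=2.5,fy=2.5,interpolation=cv2.INTER_CUBIC))
E
```

```text
0.017701783571011747 54.99986708164215 [-1.14836009 -1.3228242   1.14780482] [ 0.50525912 -0.00751116  0.13697514]
[ 1.17082079 -0.88230083 -5.65123395] [-0.05788972  0.06719428  0.02093401] 0.01737968172088259
24.0833 [ 1.71167459 -1.24790323 -6.93475389] [-0.03099577  0.08571066 -0.01389798] 0.017761319669380826 [-1.79998825e+02  1.81700493e-04  8.88004995e+01] [ 0.50550164 -0.00749196  0.28698318]
```

View pics/c4.png

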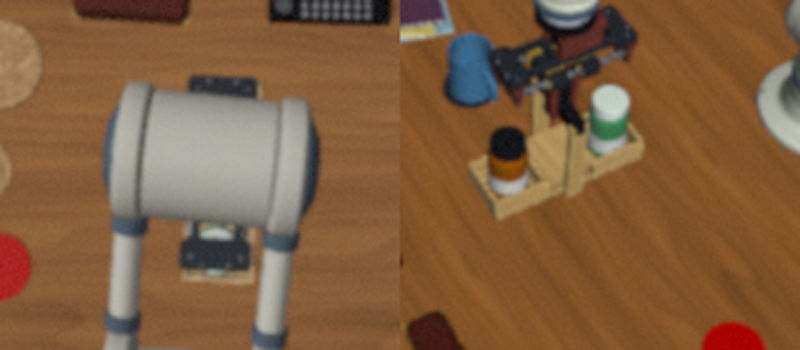

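The picture shows the caddy hanging from the bar with both jars upright. Before handing in, I'll check that it is level by comparing where its corners should project if level with where they appear in the picture.

```bash
python3 - <<'E'
from station import r
import numpy as np
S=r.snapshot("scene");R=np.array(S["R"]);t=np.array(S["t"]);a=np.radians(-1.2)
for tilt in(0,4):
  for n,cy,cw,z in(("far-left bottom",.115,.04,0),("near-left bottom",-.115,.04,0),("near-left rim",-.115,.04,.036),("far-right rim",.115,-.04,.036)):
    k=np.radians(tilt);u=cy*np.cos(k)-(z-.135)*np.sin(k);h=cy*np.sin(k)+(z-.135)*np.cos(k)
    p=R@np.array([.5055+u*np.cos(a)-cw*np.sin(a),-.0075+u*np.sin(a)+cw*np.cos(a),.285+h])+t
    q=np.array([S["fx"]*p[0]/p[2]+S["cx"]-270,S["fy"]*p[1]/p[2]+S["cy"]-110])*2.5+[400,0];print(tilt,n,q.round(1))
s=r.sense();print(s["clock"],s["tcp_pos"],s["opening"],s["torque"],abs(s["joint_vel"]).max())
E
```

```text
0 far-left bottom [495.3 220.1]
0 near-left bottom [641.6 156.8]
0 near-left rim [644.2 140.1]
0 far-right rim [467.1 161.8]
4 far-left bottom [489.2 219.1]
4 near-left bottom [635.1 162.8]
4 near-left rim [639.2 145.6]
4 far-right rim [462.6 159.8]
24.2333 [ 0.50550048 -0.00750669  0.2869922 ] 0.017824206888374775 [-0.02804741  0.0379116  -0.02035277] 0.09540257922441733
```

The corners seen in the crop, about (498,217), (642,155) and (469,163), match the level prediction, so I'll hand in.

```bash
python3 -c "
from station import r
print(r.hand_in())"
```

```text
the job is handed in; nothing more can be done
None
```

The job is handed in: the amber jar stands upright in the empty well, the green jar is still in its own, and the arm is holding the caddy level by its handle bar about 15 cm above the table, at about 24 s of the 58 s allowed.

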